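# Strip a stuck cover off a bearing housing

### The arm

A 6-joint arm with a two-finger parallel gripper is mounted at the origin on the work surface. World frame = base frame: x ahead of the robot, y to its left, z up, the work surface at z = 0. Lengths are in m, angles in rad, forces in N, time in s.
With the tool pointing down it reaches from about 0.375 to 0.825 m from the base axis. Payload 5.5 kg.
Tool frame: the origin (TCP) lies between the finger pads; the fingertips stand 11 mm ahead of it and the grasp point (between the pads) lies 8 mm behind it (ctrl.tcp_to_tips is the distance from the TCP to the fingertips, in m); z points along the fingers, y is the direction in which the jaws open and shut (so a half turn about z gives the same grasp; the last joint's range is limited). The gripper opens to 85 mm and grips with 20 to 120 N. Pads are 22 mm wide; open, the fingers measure 114 mm over their backs; the gripper's body (76 mm by 85 mm) begins 54 mm behind the grasp point. The pads swing forward as they close: fully open they stand 13 mm farther back than shut.
Start: joints at [1.194, 0.314, -0.047, 1.21, 0, 1.571], TCP at [0.221, 0.558, 0.242] pointing down, gripper open.
Joint ranges: [-2.67, 2.67], [-0.69, 1.73], [-1.03, 1.25], [-2.08, 2.16], [-1.42, 1.45], [-3.14, 3.14]. Speed limits (rad/s): [2.39, 2.39, 3.01, 3.14, 3.14, 3.14].

### API

Orientations are given as a rotation vector (axis times angle).
In Python, from station import ctrl gives the robot as it stands.
- The arm moves only by the shell command python3 -m pendant 'ROWS'. ROWS is JSON, a list of rows, each an object with "slide": the shift along the tool's x, y, z scaled (see below), a list of three; "angular": the turn, a rotation vector about the tool's x, y, z scaled (see below), a list of three; "jaw": the opening, from 0 (shut) to 1 (fully open). In form: [{"slide": [dx, dy, dz], "angular": [rx, ry, rz], "jaw": jaw}, ...]. A call has 1 to 5 rows; each row is the pose to reach, as a shift and turn from the pose measured when the call began, along the tool's axes at that moment; what a row does not reach only later rows make up. The controller multiplies each number of a shift by 150 mm and each number of a turn by 2 rad. A row lasts 1/10 s, in which the tool goes at most 50 mm and 8.59 degrees, less where a joint would pass 70% of its speed; a pose out of reach is approached as far as the arm can. A call with a number of a shift or a turn outside -1 to 1 is refused whole. A call with a gripper value outside its range is refused whole. The fingers move at their own pace and stop on an object; the grip force is fixed at half the most. Time passes only in rows, so rows that repeat a pose let the fingers close. It gives the time, the measured TCP pose, the force and the opening at its end, in the units of the state.
- ctrl.observe(): the state, without advancing time (a new reading comes with each control period).
- ctrl.camera(name): name is "scene" or "top"; returns the picture (420x560x3 uint8, blue, green, red); there is no depth.
- ctrl.camera_model(name): a dict with "mtx" (3x3 intrinsics, pixels), "R" (3x3) and "t" (3): a world point X has camera coordinates R X + t. Camera axes: x right, y down, z forward; pixel columns grow to the right and rows downward; lengths in m; the calibration is good to about 2 mm. A picture is of the moment at which its call begins. camera_model takes no time and is no camera call.
- ctrl.close_job(): hands the job in, once; it reports no verdict.
The state is a dict: "time_s": time; "joints": joint angles; "joint_velocities": joint speeds; "joint_torque": joint torques, N m; "tcp_pos": TCP position; "tool_rot": TCP orientation; "wrist_force": force on the tool from outside, world axes, zero at the start; "wrist_torque": the same for the moment, N m; "width": finger opening in m.
Only numpy, scipy, OpenCV 4.12 (cv2) and the standard library are available. Lean on these libraries where they do the work, as an engineer would, in place of code of your own. Each camera call takes 0.05 s, during which the arm holds its last target.

### The job

A round metal cover is stuck on a flanged bearing housing that sits in a hold-down fixture on the bench. With the cover still on, push the fixture's sliding fork fully home over the housing's flange so that the housing cannot come up with the cover; then lift the cover off by its handle and, without dropping it, stand it mouth down on the black rubber mat. The housing must stay down in its cradle with the fork home, and the bolt standing on the bench must not be knocked over.

Things in the scene. Friction and masses are not known exactly. Their poses are not given: they have to be found in the camera images.
- fixture: Hold-down fixture fixed to the bench: dark steel base plate 164 (x) x 220 (y) x 10 mm high; origin at the centre of its underside. The housing's cradle is 40 mm from the centre towards the fixture's -y; the fork slides on the plate between two grey rails (top 36 mm above the bench) on the +y side.
- fork (a joint): Travel of the steel fork in m: 0 = fully drawn back (towards the fixture's +y), 0.080 = fully home against its rigid end stop; it moves along the fixture's -y as the value grows. It slides stiffly (about 3 N) and stays where it is left. Its two flat arms (8 mm thick, 96 mm apart) pass 2 mm above the housing's flange, either side of the cover.
- fork_tab (a point): Centre of the outer face (the face looking to the fixture's +y) of the fork's upright push tab, 70 mm wide along the fixture's x, 8 mm thick; this point is 58 mm above the bench, the tab's top edge is 78 mm above it, its lower edge 28 mm; open space behind it (+y side) except the base plate and the rails at either side, 146 mm apart. Push it towards the fixture's -y. Its axes are those of the fixture.
- cradle (a point): Point on the top of the fixture's base plate, 10 mm above the bench, where the housing's centre sits between short pins. Its axes are those of the fixture.
- hub_flange (a point): The bearing housing (inner part), dark steel, loose, 0.35 to 0.55 kg: round flange 120 mm in diameter and 8 mm thick with a round boss 68 mm in diameter, 48 mm tall, on top, hidden in the cover. Sprung plungers in the boss grip the inside of the cover with more than the housing's own weight (about 7 to 12 N to pull off, besides the weight of the cover itself, over the first 26 mm of rise, then free). This point is the centre of the flange, half-way up its thickness; z up.
- cover_handle (a point): The cover (outer part), a plain aluminium cup turned mouth down, 0.25 kg: 84 mm outer diameter, 66 mm tall, wall 3 mm, resting on the flange, with a steel bar handle on top. This point is the centre of the handle bar, 100 mm above the cover's lower rim; the bar runs along this point's x axis, 74 mm long, 12 mm wide, 12 mm high, its underside 28 mm above the cover's top, between posts at its ends (58 mm clear between them); z up.
- cover_rim (a point): Centre of the cover's mouth, at its lower rim: the same part as cover_handle, 100 mm below it.
- mat_top (a point): Centre of the top of the flat black rubber mat, 160 x 160 mm, 6 mm thick, fixed on the bench; axes along its edges.
- bolt_mid (a point): A large steel hex bolt standing on its head on the bench, 36 mm across, 75 mm tall; this point is half-way up it. Not to be knocked over.

How it is judged:
On the way, in this order (a step that is already met when the one before it is completed fails the run):
1. the fork is pushed home (within 5 mm) while the cover is still on the housing (value of joint fork above 0.075 m and distance between cover_rim and hub_flange below 0.012 m), for 0.2 s.
2. the cover is lifted clear of the housing, its rim more than 60 mm above the flange (z of cover_rim in the frame of hub_flange above 0.06 m), for 0.1 s.
At the end, for the whole second after the job is handed in: The cover stands mouth down and at rest on the mat (its centre within 50 mm of the mat's centre, rim within 6 mm of the mat's top, tilt under 0.1 rad); the housing lies in its cradle (within 10 mm of the centre, no more than 6 mm up, tilt under 0.1 rad); the fork is home within 5 mm (horizontal distance between cover_rim and mat_top below 0.05 m and z of cover_rim in the frame of mat_top between -0.006 and 0.006 m and angle between each of cover_rim, hub_flange's own z axis and vertical below 0.1 rad and linear speed of cover below 0.03 m/s and horizontal distance between hub_flange and cradle below 0.01 m and z of hub_flange in the frame of cradle below 0.01 m and value of joint fork above 0.075 m); the robot touches nothing.
It fails at once if the housing is carried up, more than 12 mm off its cradle (z of hub_flange in the frame of cradle above 0.016 m).
It fails at once if the cover is dropped (falls faster than 0.6 m/s, out of the fingers) (linear speed of cover above 0.6 m/s and contact force between the fingers and cover below 0.1 N).
It fails at once if the standing bolt is knocked over (angle between bolt_mid's own z axis and vertical above 0.6 rad).
It also fails if it takes over 61 s, if anything falls off the work surface, if the arm or the gripper's body presses on something with over 40 N, if the wrist force passes 120 N, or if a joint passes its speed limit or range.

## Working session

There is one attempt and no reset: what is moved stays moved. The work goes in short steps, Python scripts to look and compute and a shell command to move; the robot and the scene stay as the last step left them, time stands still between calls to the robot, and variables do not carry over. Pictures are saved under pics/ and viewed, and the job is handed in when it is done.

```bash
ls; mkdir -p pics
python3 - <<'E'
from station import ctrl
import cv2,numpy as np
print(ctrl.observe())
for n in("scene","top"):
    im=ctrl.camera(n); cv2.imwrite(f"pics/{n}0.png",im)
    m=ctrl.camera_model(n); print(n,np.round(m["mtx"],1).tolist(),np.round(m["R"],4).tolist(),np.round(m["t"],4).tolist())
print(ctrl.tcp_to_tips)
E
```

```text
pics
{'time_s': 0.0, 'joints': array([ 1.19400264e+00,  3.14229507e-01, -4.80413251e-02,  1.21023734e+00,
        2.06805356e-05,  1.57081710e+00]), 'joint_velocities': array([ 1.06513267e-03,  5.49780251e-04, -8.76397348e-05, -2.78582158e-04,
       -3.22023934e-04,  3.09223116e-03]), 'joint_torque': array([ 9.26575740e-04, -5.39588928e+01,  3.39754272e+01,  1.92033785e-02,
        7.55360634e-05, -4.66205250e-06]), 'tcp_pos': array([0.22055331, 0.55739353, 0.24144904]), 'tool_rot': array([-5.88339155e-01, -3.08566244e+00,  2.63501317e-03]), 'wrist_force': array([ 0.03375126, -0.56599705,  0.16883923]), 'wrist_torque': array([-0.01594535, -0.00217162,  0.01254799]), 'width': 0.08560992706030329}
scene [[426.8, 0.0, 279.2], [0.0, 426.8, 209.0], [0.0, 0.0, 1.0]] [[-0.7756, 0.631, -0.0131], [0.3962, 0.4706, -0.7884], [-0.4914, -0.6167, -0.615]] [0.3927, -0.1452, 1.1783]
top [[544.1, 0.0, 288.9], [0.0, 544.1, 204.8], [0.0, 0.0, 1.0]] [[-0.0211, -0.9996, -0.0178], [-0.9974, 0.0222, -0.0679], [0.0683, 0.0164, -0.9975]] [0.0549, 0.5288, 1.218]
0.011
```

View pics/scene0.png

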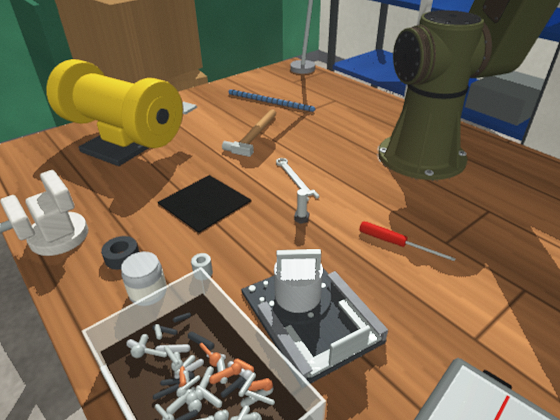

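View pics/top0.png

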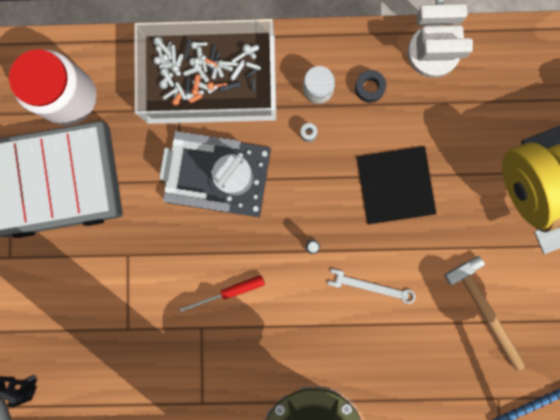

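The scene view shows the fixture around (315,310) with the fork tab at its lower right, the cover with its handle at (300,270), the mat at (205,203), and the bolt at (302,205). In the top view the fixture is at (215,175), the mat at (397,185) and the bolt at (313,246). I'll enlarge these regions.

Run:
```python
import cv2
a=cv2.imread("pics/top0.png")[115:260,145:345]; cv2.imwrite("pics/topz.png",cv2.resize(a,None,fx=4,fy=4,interpolation=cv2.INTER_CUBIC))
a=cv2.imread("pics/scene0.png")[235:385,230:400]; cv2.imwrite("pics/scenez.png",cv2.resize(a,None,fx=4,fy=4,interpolation=cv2.INTER_CUBIC))
```

```text
(no output)
```

View pics/topz.png

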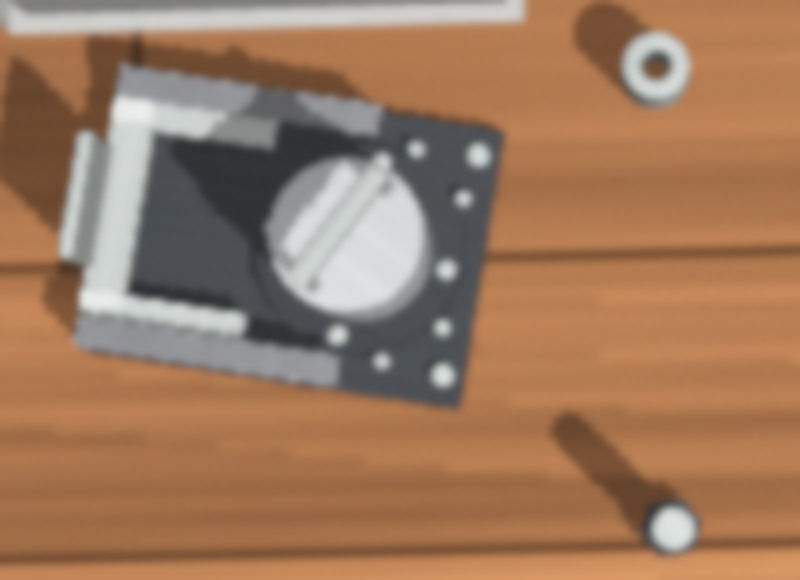

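View pics/scenez.png

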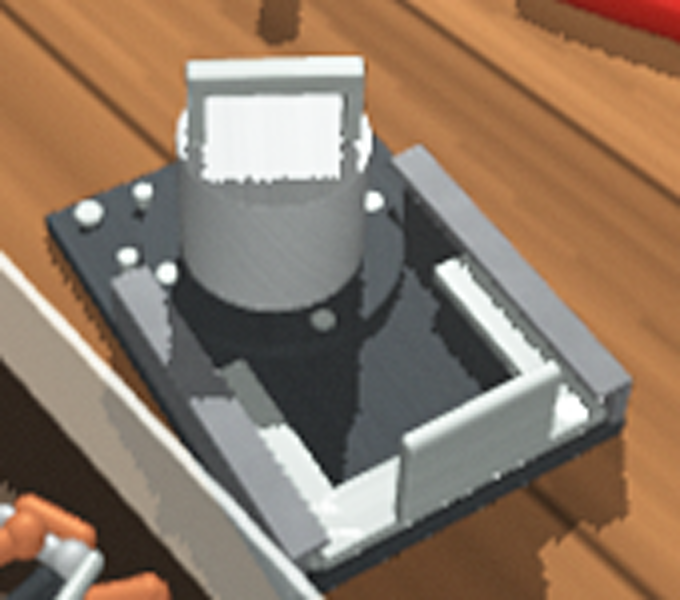

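```bash
cat > h.py <<'E'
import numpy as np,cv2
from station import ctrl
from scipy.spatial.transform import Rotation as Ro
def ray(n,p,z):
    m=ctrl.camera_model(n);R=np.array(m["R"]);t=np.array(m["t"])
    c=-R.T@t; d=R.T@np.linalg.inv(m["mtx"])@np.array([p[0],p[1],1.]); return c+d*(z-c[2])/d[2]
def zp(n,x,y):
    o=(145,115) if n=="top" else (230,235)
    return (o[0]+(x+.5)/4-.5,o[1]+(y+.5)/4-.5)
E
python3 - <<'E'
from h import *
np.set_printoptions(precision=4,suppress=True)
def show(l,n,x,y,z): p=ray(n,zp(n,x,y),z); print(l,n,p[:2]); return p
for l,n,x,y,z in [("bar end","top",388,160,.124),("bar end","top",297,281,.124),
 ("bar","scene",188,71,.124),("bar","scene",363,67,.124),
 ("cover top ctr","top",345,238,.084),
 ("plate+","top",502,130,.01),("plate-","top",460,407,.01),
 ("rail a out","top",122,66,.036),("rail b out","top",75,345,.036),("rail a end","top",382,105,.036),("rail b end","top",338,385,.036),
 ("tab outer","top",80,131,.078),("tab outer","top",60,258,.078),("tab inner","top",100,135,.078),("tab inner","top",78,262,.078),
 ("tab L","scene",400,437,.078),("tab R","scene",557,362,.078),
 ("arm end a","top",277,135,.028),("arm end b","top",245,322,.028),
 ("bolt top","top",672,527,.075)]: show(l,n,x,y,z)
# mat via mask
for n,box in (("top",(345,135,445,235)),("scene",(150,170,260,240))):
    im=cv2.imread(f"pics/{n}0.png"); g=im.max(2); m=np.zeros_like(g); x0,y0,x1,y1=box
    m[y0:y1,x0:x1]=(g[y0:y1,x0:x1]<45)*255
    c=max(cv2.findContours(m,0,2)[0],key=cv2.contourArea)
    ap=cv2.approxPolyDP(c,6,True)[:,0]
    P=np.array([ray(n,p,.006)[:2] for p in ap]); print("mat",n,P.tolist(),P.mean(0),[np.linalg.norm(P[i]-P[i-1]) for i in range(len(P))])
s=ctrl.observe();print(Ro.from_rotvec(s["tool_rot"]).as_matrix())
E
```

```text
bar end top [0.6301 0.1384]
bar end top [0.5675 0.187 ]
bar scene [0.6255 0.1424]
bar scene [0.5684 0.1871]
cover top ctr top [0.5946 0.1665]
plate+ top [0.6646 0.084 ]
plate- top [0.5053 0.111 ]
rail a out top [0.7019 0.2978]
rail b out top [0.5437 0.3254]
rail a end top [0.6759 0.1503]
rail b end top [0.5179 0.1774]
tab outer top [0.6577 0.3116]
tab outer top [0.5881 0.3229]
tab inner top [0.6552 0.3006]
tab inner top [0.5856 0.3131]
tab L scene [0.6569 0.3031]
tab R scene [0.5882 0.3174]
arm end a top [0.6617 0.2113]
arm end b top [0.5553 0.2307]
bolt top top [ 0.435  -0.0068]
mat top [[0.6547723008119276, -0.2678303433330671], [0.637456551040714, -0.11795571946640272], [0.48723380791474485, -0.1363020959219642], [0.5067885952460598, -0.28725782660084376]] [ 0.5716 -0.2023] [np.float64(0.14925348980551575), np.float64(0.15087159464032127), np.float64(0.15133889811063145), np.float64(0.152217023792897)]
mat scene [[0.4855896613566302, -0.1357785022505894], [0.5076113502081288, -0.29001506680682365], [0.6602115719882697, -0.26740770290193616], [0.6360519962581324, -0.11458064233193888]] [ 0.5724 -0.2019] [np.float64(0.15194822634418123), np.float64(0.15580074655142584), np.float64(0.15426574665192602), np.float64(0.1547249027853172)]
[[-0.9299  0.3679 -0.0005]
 [ 0.3679  0.9298 -0.0014]
 [-0.     -0.0015 -1.    ]]
```

```bash
cat >> h.py <<'E'
def need(x,y,z,yawx):
    "needed slide/angular numbers to reach tcp xyz with tool down, tool x at world yaw (deg)"
    s=ctrl.observe();R=Ro.from_rotvec(s["tool_rot"]).as_matrix()
    a=np.radians(yawx);T=np.array([[np.cos(a),np.sin(a),0],[np.sin(a),-np.cos(a),0],[0,0,-1]])
    d=R.T@(np.array([x,y,z])-s["tcp_pos"]); w=Ro.from_matrix(R.T@T).as_rotvec()
    print("t",round(s["time_s"],2),"tcp",np.round(s["tcp_pos"],4),"F",np.round(s["wrist_force"],1),"w",round(s["width"],4),"j",np.round(s["joints"],2))
    print("slide",np.round(d/.15,3),"ang",np.round(w/2,3))
E
python3 -c "
from h import *
need(.629,.3515,.2,80.15)
for p in((118,190),(105,125)): print(ray('top',p,.05))"
python3 -m pendant '[{"slide":[-1,-0.1,0],"angular":[0,0,0.5],"jaw":0},{"slide":[-1,-0.1,0],"angular":[0,0,0.5],"jaw":0},{"slide":[-1,-0.1,0],"angular":[0,0,0.5],"jaw":0},{"slide":[-1,-0.1,0],"angular":[0,0,0.5],"jaw":0}]'
python3 -c "
from h import *
need(.629,.3515,.2,80.15)"
```

```text
t 0.1 tcp [0.2206 0.5575 0.2415] F [-0.2  0.8 -0.4] w 0.0854 j [ 1.19  0.31 -0.05  1.21 -0.    1.57]
slide [-3.037 -0.275  0.277] ang [-0.001  0.001  0.683]
[0.56922126 0.42341627 0.05      ]
[0.71682546 0.45289149 0.05      ]
time_s: 0.5
tcp_pos: [0.3591, 0.4852, 0.2409]
tool_rot: [1.49, 2.763, -0.003]
wrist_force: [-1.2, 0.9, 0.6]
width: 0.0277
t 0.5 tcp [0.3591 0.4852 0.2409] F [-1.2  0.9  0.6] w 0.0277 j [ 0.94  0.32 -0.04  1.21 -0.    1.92]
slide [-1.733  1.014  0.278] ang [0.    0.002 0.377]
```

```bash
python3 -m pendant '[{"slide":[-0.3,0.17,0],"angular":[0,0,0.377],"jaw":0},{"slide":[-0.6,0.35,0],"angular":[0,0,0.377],"jaw":0},{"slide":[-0.9,0.53,0],"angular":[0,0,0.377],"jaw":0},{"slide":[-0.95,0.56,0],"angular":[0,0,0.377],"jaw":0},{"slide":[-0.95,0.56,0],"angular":[0,0,0.377],"jaw":0}]'
python3 -c "
from h import *
need(.629,.3515,.2,80.15)"
```

```text
time_s: 1.0
tcp_pos: [0.5105, 0.41, 0.2403]
tool_rot: [2.396, 2.026, -0.002]
wrist_force: [-0.4, 0.2, -1.1]
width: -0.0001
t 1.0 tcp [0.5105 0.41   0.2403] F [-0.4  0.2 -1.1] w -0.0001 j [ 0.68  0.42  0.1   1.25 -0.    2.42]
slide [-0.253  0.843  0.271] ang [0.001 0.002 0.003]
```

```bash
python3 -m pendant '[{"slide":[-0.1,0.3,0],"angular":[0,0,0],"jaw":0},{"slide":[-0.19,0.6,0],"angular":[0,0,0],"jaw":0},{"slide":[-0.25,0.84,0.2],"angular":[0,0,0.003],"jaw":0},{"slide":[-0.25,0.84,0.27],"angular":[0,0,0.003],"jaw":0},{"slide":[-0.25,0.84,0.27],"angular":[0,0,0.003],"jaw":0}]'
python3 -c "
from h import *
need(.629,.3515,.069,80.15)
for n in('top','scene'): cv2.imwrite(f'pics/{n}1.png',ctrl.camera(n))"
```

```text
time_s: 1.5
tcp_pos: [0.6276, 0.3504, 0.1966]
tool_rot: [2.405, 2.018, -0.012]
wrist_force: [-0.5, 0.3, 0.3]
width: 0.0001
t 1.5 tcp [0.6276 0.3504 0.1966] F [-0.5  0.3  0.3] w 0.0001 j [ 0.51  0.57  0.23  1.24 -0.    2.26]
slide [0.015 0.01  0.85 ] ang [-0.001  0.004 -0.001]
```

View pics/scene1.png

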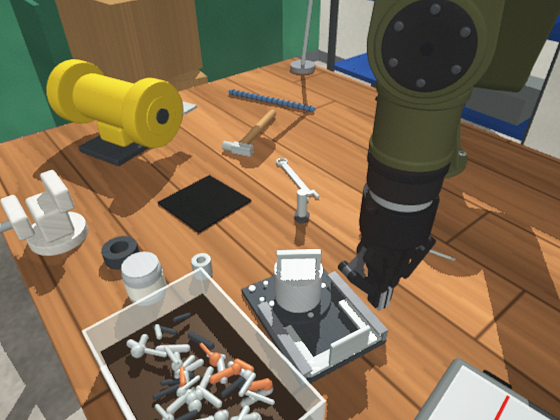

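The closed fingertips at (383,305) are above and behind the fork tab at (350,340), and the case is clear of them. Next I go down.

```bash
python3 -m pendant '[{"slide":[0.01,0.01,0.3],"angular":[0,0.004,0],"jaw":0},{"slide":[0.01,0.01,0.6],"angular":[0,0.004,0],"jaw":0},{"slide":[0.01,0.01,0.8],"angular":[0,0.004,0],"jaw":0},{"slide":[0.01,0.01,0.85],"angular":[0,0.004,0],"jaw":0},{"slide":[0.01,0.01,0.85],"angular":[0,0.004,0],"jaw":0}]'
python3 -c "
from h import *
need(.629,.3515,.069,80.15)
for n in('top','scene'): cv2.imwrite(f'pics/{n}2.png',ctrl.camera(n))
cv2.imwrite('pics/s2z.png',cv2.resize(cv2.imread('pics/scene2.png')[220:400,230:450],None,fx=3,fy=3))"
```

```text
time_s: 2.1
tcp_pos: [0.6284, 0.3537, 0.0728]
tool_rot: [-2.401, -2.023, -0.004]
wrist_force: [-0.7, 0.9, 0.0]
width: 0.0
t 2.1 tcp [0.6284 0.3537 0.0728] F [-0.7  0.9  0. ] w 0.0 j [0.51 0.64 0.06 0.99 0.   2.25]
slide [-0.014  0.006  0.025] ang [-0.    -0.002  0.001]
```

View pics/s2z.png

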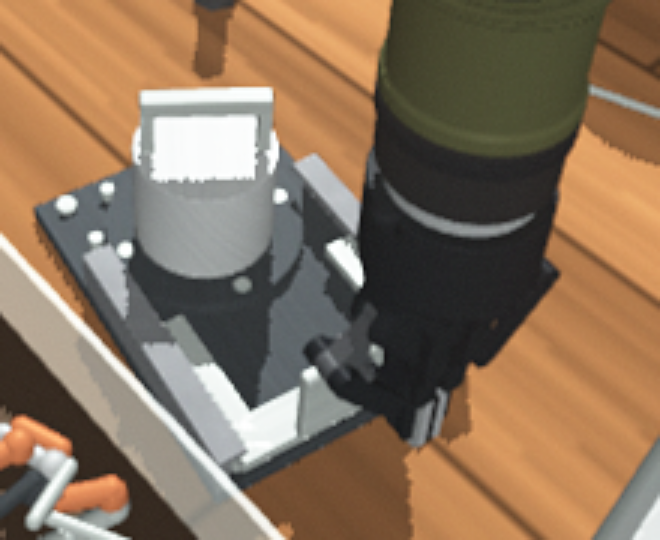

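The closed fingers at (428,425) in the enlargement are behind the tab at (335,400), and the knuckles are above the rails. Pushing now.

```bash
python3 -m pendant '[{"slide":[-0.08,0.006,0.025],"angular":[0,0,0],"jaw":0},{"slide":[-0.16,0.006,0.025],"angular":[0,0,0],"jaw":0},{"slide":[-0.25,0.006,0.025],"angular":[0,0,0],"jaw":0},{"slide":[-0.37,0.006,0.025],"angular":[0,0,0],"jaw":0},{"slide":[-0.5,0.006,0.025],"angular":[0,0,0],"jaw":0}]'
python3 -m pendant '[{"slide":[-0.04,0,0.01],"angular":[0,0,0],"jaw":0},{"slide":[-0.06,0,0.01],"angular":[0,0,0],"jaw":0}]'
python3 -c "
from h import *
s=ctrl.observe();y=np.array([.171,.985]);print('y along fixture',(s['tcp_pos'][:2]-[.6039,.2046])@y)
need(.629,.3515,.069,80.15)
for n in('top','scene'): cv2.imwrite(f'pics/{n}3.png',ctrl.camera(n))
cv2.imwrite('pics/s3z.png',cv2.resize(cv2.imread('pics/scene3.png')[220:400,230:450],None,fx=3,fy=3))"
```

```text
time_s: 2.7
tcp_pos: [0.6194, 0.2805, 0.0729]
tool_rot: [-2.401, -2.022, -0.017]
wrist_force: [-0.4, 5.0, 3.5]
width: 0.0002
time_s: 2.9
tcp_pos: [0.6181, 0.2709, 0.0722]
tool_rot: [-2.402, -2.02, -0.02]
wrist_force: [-0.5, 3.3, 1.7]
width: 0.0001
y along fixture 0.06772310131436947
t 2.9 tcp [0.6181 0.2709 0.0722] F [-0.5  3.3  1.7] w 0.0001 j [ 0.41  0.55 -0.1   0.92  0.01  2.15]
slide [ 0.542 -0.021  0.028] ang [ 0.003 -0.006 -0.   ]
```

View pics/s3z.png

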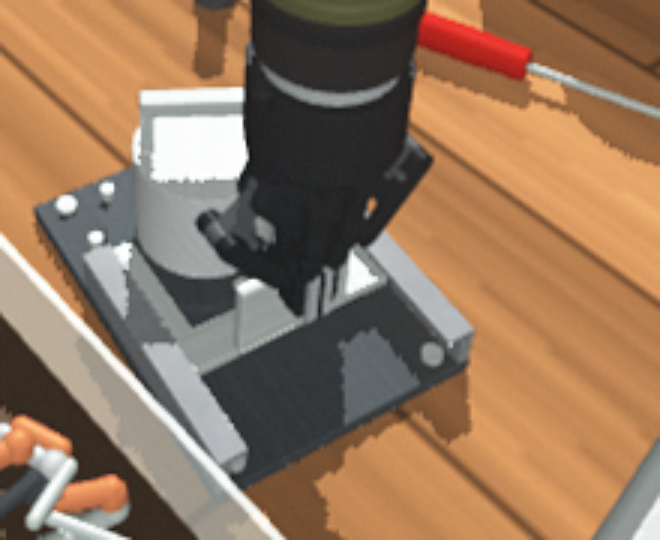

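The fork is moving at about 4 N and is well past halfway, with the tab now at (270,310) in the enlargement. I'll do the rest in smaller steps and watch the force.

```bash
python3 -m pendant '[{"slide":[-0.03,0,0.0],"angular":[0,0,0],"jaw":0},{"slide":[-0.06,0,0.0],"angular":[0,0,0],"jaw":0},{"slide":[-0.08,0,0.0],"angular":[0,0,0],"jaw":0},{"slide":[-0.1,0,0],"angular":[0,0,0],"jaw":0}]'
python3 -m pendant '[{"slide":[-0.03,0,0.0],"angular":[0,0,0],"jaw":0},{"slide":[-0.04,0,0.0],"angular":[0,0,0],"jaw":0}]'
python3 -c "
from h import *
s=ctrl.observe();y=np.array([.171,.985]);print('y along fixture',(s['tcp_pos'][:2]-[.6039,.2046])@y)
need(.629,.3515,.069,80.15)"
```

```text
time_s: 3.4
tcp_pos: [0.6153, 0.2561, 0.0714]
tool_rot: [-2.402, -2.022, -0.017]
wrist_force: [-0.5, 3.5, 2.5]
width: -0.0003
time_s: 3.6
tcp_pos: [0.6143, 0.2509, 0.0714]
tool_rot: [-2.4, -2.021, -0.02]
wrist_force: [0.2, 8.9, -0.5]
width: 0.0001
y along fixture 0.04743068860436455
t 3.6 tcp [0.6143 0.2509 0.0714] F [ 0.2  8.9 -0.5] w 0.0001 j [ 0.38  0.53 -0.13  0.9   0.01  2.13]
slide [ 0.677 -0.018  0.024] ang [ 0.003 -0.006  0.   ]
```

```bash
python3 -m pendant '[{"slide":[-0.02,0,0.0],"angular":[0,0,0],"jaw":0},{"slide":[-0.03,0,0.0],"angular":[0,0,0],"jaw":0}]'
python3 -m pendant '[{"slide":[-0.02,0,0.0],"angular":[0,0,0],"jaw":0},{"slide":[-0.03,0,0.0],"angular":[0,0,0],"jaw":0}]'
python3 -c "
from h import *
s=ctrl.observe();y=np.array([.171,.985]);print('y along fixture',(s['tcp_pos'][:2]-[.6039,.2046])@y)
need(.629,.3515,.069,80.15)"
```

```text
time_s: 3.8
tcp_pos: [0.6143, 0.2508, 0.0716]
tool_rot: [-2.393, -2.019, -0.03]
wrist_force: [3.0, 19.5, -4.8]
width: 0.0001
time_s: 4.0
tcp_pos: [0.6143, 0.2508, 0.0717]
tool_rot: [-2.386, -2.018, -0.041]
wrist_force: [2.8, 19.5, -5.3]
width: -0.0002
y along fixture 0.04730193937269936
t 4.0 tcp [0.6143 0.2508 0.0717] F [ 2.8 19.5 -5.3] w -0.0002 j [ 0.38  0.52 -0.14  0.89  0.02  2.11]
slide [ 0.677 -0.015  0.039] ang [ 0.002 -0.015  0.003]
```

The force rose to 20 N with no further motion, so the fork is against its stop at about the expected position. Next I back off, rise and check.

```bash
python3 -m pendant '[{"slide":[0.15,0,0],"angular":[0,-0.01,0],"jaw":0},{"slide":[0.3,0,-0.1],"angular":[0,-0.015,0],"jaw":0},{"slide":[0.3,0,-0.4],"angular":[0,-0.015,0],"jaw":0},{"slide":[0.3,0,-0.7],"angular":[0,-0.015,0],"jaw":0},{"slide":[0.3,0,-1],"angular":[0,-0.015,0],"jaw":0}]'
python3 -m pendant '[{"slide":[0.3,0,-0.1],"angular":[0,0,0],"jaw":0.3},{"slide":[0.6,0,-0.1],"angular":[0,0,0],"jaw":0.6}]'
python3 -c "
from h import *
for n in('top','scene'): cv2.imwrite(f'pics/{n}4.png',ctrl.camera(n))
cv2.imwrite('pics/s4z.png',cv2.resize(cv2.imread('pics/scene4.png')[220:400,230:450],None,fx=3,fy=3))
cv2.imwrite('pics/t4z.png',cv2.resize(cv2.imread('pics/top4.png')[115:260,145:345],None,fx=4,fy=4,interpolation=cv2.INTER_CUBIC))
need(.598,.1645,.19,142.1)"
```

```text
time_s: 4.5
tcp_pos: [0.6197, 0.2895, 0.2235]
tool_rot: [2.396, 2.026, -0.0]
wrist_force: [1.2, 0.1, -0.1]
width: -0.0002
time_s: 4.7
tcp_pos: [0.6369, 0.3776, 0.2432]
tool_rot: [2.397, 2.02, 0.008]
wrist_force: [0.8, 2.1, 0.7]
width: 0.0283
t 4.8 tcp [0.6347 0.382  0.2372] F [ 0.1  0.1 -0.2] w 0.0436 j [ 0.54  0.6   0.37  1.34 -0.    2.28]
slide [-1.47  -0.007  0.318] ang [ 0.001  0.002 -0.536]
```

View pics/s4z.png

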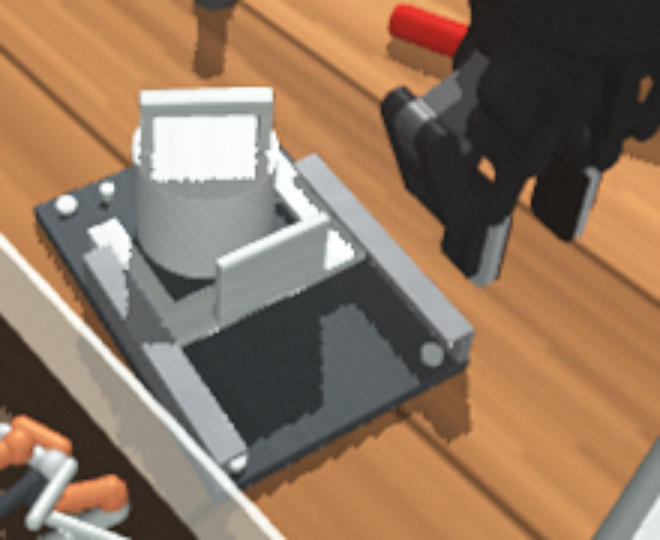

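View pics/t4z.png

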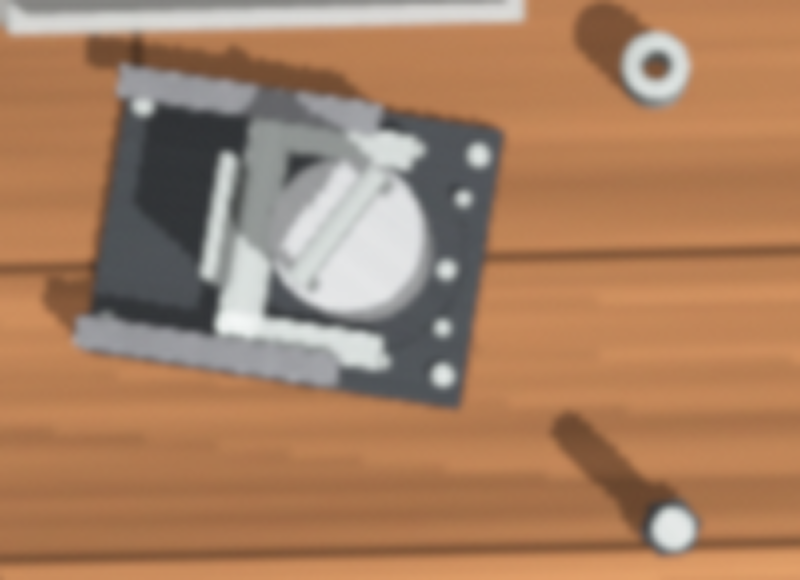

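```bash
python3 -c "
from h import *
y=np.array([.171,.985]);r=lambda a,b,z:ray('top',zp('top',a,b),z)[:2]@y
print('tab travel',[r(80,131,.078)-r(222,152,.078),r(60,258,.078)-r(202,278,.078)],'arm b',r(245,322,.028)-r(387,347,.028),'arm a',r(277,135,.028)-r(423,152,.028))"
python3 -m pendant '[{"slide":[-0.25,0,0],"angular":[0,0,-0.536],"jaw":1},{"slide":[-0.5,0,0],"angular":[0,0,-0.536],"jaw":1},{"slide":[-0.75,0,0],"angular":[0,0,-0.536],"jaw":1},{"slide":[-1,0,0],"angular":[0,0,-0.536],"jaw":1},{"slide":[-1,0,0],"angular":[0,0,-0.536],"jaw":1}]'
python3 -c "
from h import *
need(.598,.1645,.19,142.1)"
```

```text
tab travel [np.float64(0.07889548632214566), np.float64(0.0785034317647546)] arm b 0.08180261531828242 arm a 0.08380101593319708
time_s: 5.3
tcp_pos: [0.609, 0.2279, 0.2369]
tool_rot: [1.485, 2.764, -0.01]
wrist_force: [-0.9, 0.2, 0.3]
width: 0.0852
t 5.3 tcp [0.609  0.2279 0.2369] F [-0.9  0.2  0.3] w 0.0852 j [ 0.36  0.41  0.08  1.24 -0.01  1.35]
slide [-0.31  -0.293  0.316] ang [-0.002  0.003 -0.162]
```

Both measures put the fork's travel at about 0.079–0.083 m, so it is home. Next I go over the handle.

```bash
python3 -m pendant '[{"slide":[-0.15,-0.15,0],"angular":[0,0,-0.08],"jaw":1},{"slide":[-0.31,-0.29,0.1],"angular":[0,0,-0.162],"jaw":1},{"slide":[-0.31,-0.29,0.25],"angular":[0,0,-0.162],"jaw":1},{"slide":[-0.31,-0.29,0.25],"angular":[0,0,-0.162],"jaw":1},{"slide":[-0.31,-0.29,0.25],"angular":[0,0,-0.162],"jaw":1}]'
python3 -c "
from h import *
for n in('top','scene'): cv2.imwrite(f'pics/{n}5.png',ctrl.camera(n))
a=cv2.resize(cv2.imread('pics/scene5.png')[200:380,220:400],None,fx=3,fy=3)
b=cv2.resize(cv2.imread('pics/top5.png')[115:235,145:285],None,fx=4.5,fy=4.5)[:540,:]
cv2.imwrite('pics/s5z.png',a);cv2.imwrite('pics/t5z.png',b)
need(.598,.1645,.11,142.1)"
```

```text
time_s: 5.8
tcp_pos: [0.5976, 0.164, 0.1994]
tool_rot: [1.023, 2.969, -0.014]
wrist_force: [0.5, 0.2, 0.3]
width: 0.0856
t 5.9 tcp [0.5988 0.1651 0.2007] F [-0.4  1.   1. ] w 0.0853 j [ 0.27  0.37 -0.06  1.14 -0.01  0.94]
slide [ 0.005 -0.003  0.604] ang [-0.003  0.003 -0.   ]
```

View pics/s5z.png

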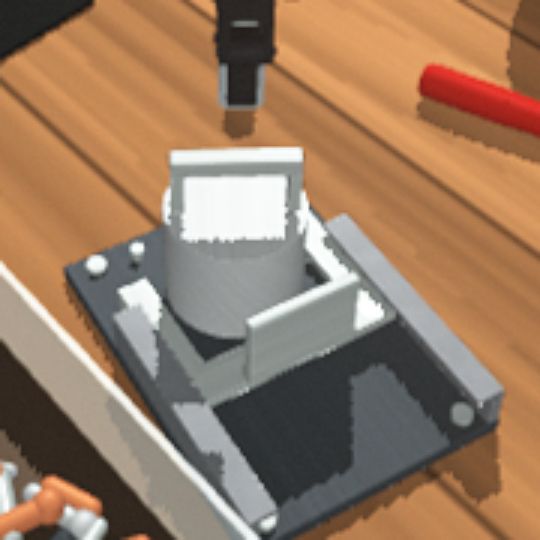

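View pics/t5z.png

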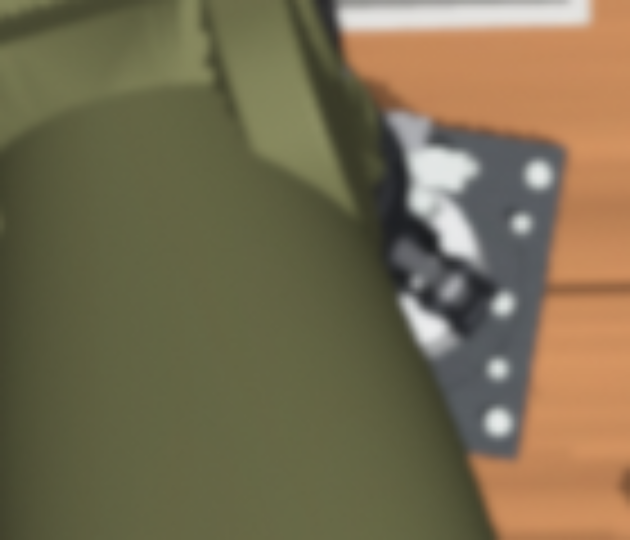

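In the scene view the near finger at (242,95) lines up with the bar at (236,155) and hides the far finger. In the top view the gripper straddles the cover across the bar. I descend.

```bash
python3 -m pendant '[{"slide":[0,0,0.15],"angular":[0,0,0],"jaw":1},{"slide":[0,0,0.3],"angular":[0,0,0],"jaw":1},{"slide":[0,0,0.43],"angular":[0,0,0],"jaw":1},{"slide":[0,0,0.55],"angular":[0,0,0],"jaw":1},{"slide":[0,0,0.6],"angular":[0,0,0],"jaw":1}]'
python3 -c "
from h import *
for n in('scene',): cv2.imwrite(f'pics/{n}6.png',ctrl.camera(n))
a=cv2.resize(cv2.imread('pics/scene6.png')[200:380,220:400],None,fx=3,fy=3)
cv2.imwrite('pics/s6z.png',a)
need(.598,.1645,.11,142.1)"
```

```text
time_s: 6.4
tcp_pos: [0.5985, 0.1648, 0.1097]
tool_rot: [1.019, 2.968, -0.012]
wrist_force: [-0.3, -0.4, 0.0]
width: 0.0854
t 6.45 tcp [0.5982 0.1647 0.1092] F [-0.2  0.  -1.2] w 0.0855 j [ 0.27  0.43 -0.19  0.95 -0.01  0.93]
slide [ 0.    -0.002 -0.005] ang [-0.003  0.002 -0.   ]
```

View pics/s6z.png

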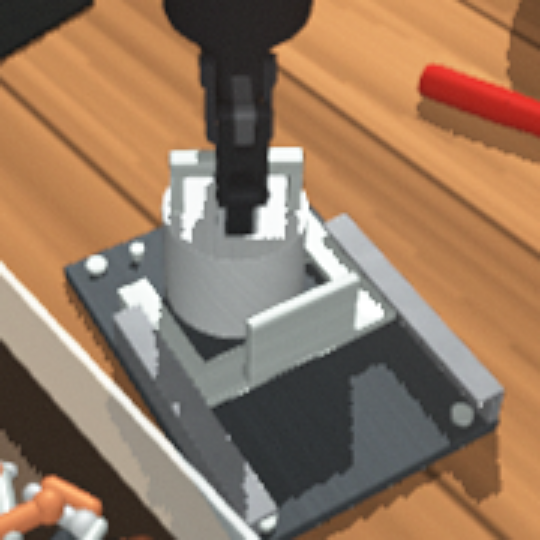

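The near finger at (242,190) stands in front of the middle of the bar, so I close.

```bash
python3 -m pendant '[{"slide":[0,0,0],"angular":[0,0,0],"jaw":0.4},{"slide":[0,0,0],"angular":[0,0,0],"jaw":0.2},{"slide":[0,0,0],"angular":[0,0,0],"jaw":0},{"slide":[0,0,0],"angular":[0,0,0],"jaw":0},{"slide":[0,0,0],"angular":[0,0,0],"jaw":0}]'
python3 -m pendant '[{"slide":[0,0,0],"angular":[0,0,0],"jaw":0},{"slide":[0,0,0],"angular":[0,0,0],"jaw":0},{"slide":[0,0,0],"angular":[0,0,0],"jaw":0}]'
python3 -c "
from h import *
need(.598,.1645,.11,142.1)"
```

```text
time_s: 6.95
tcp_pos: [0.5985, 0.1647, 0.1097]
tool_rot: [1.02, 2.968, -0.012]
wrist_force: [-0.1, -0.8, -0.3]
width: 0.0125
time_s: 7.25
tcp_pos: [0.5985, 0.1646, 0.1099]
tool_rot: [1.02, 2.968, -0.013]
wrist_force: [-1.4, 0.2, 2.5]
width: 0.0108
t 7.25 tcp [0.5985 0.1646 0.1099] F [-1.4  0.2  2.5] w 0.0108 j [ 0.27  0.43 -0.19  0.95 -0.01  0.93]
slide [ 0.002 -0.002 -0.001] ang [-0.003  0.003 -0.   ]
```

The fingers hold the 12 mm bar. Now a slow lift.

```bash
python3 -m pendant '[{"slide":[0,0,-0.02],"angular":[0,0,0],"jaw":0},{"slide":[0,0,-0.04],"angular":[0,0,0],"jaw":0},{"slide":[0,0,-0.06],"angular":[0,0,0],"jaw":0},{"slide":[0,0,-0.08],"angular":[0,0,0],"jaw":0},{"slide":[0,0,-0.1],"angular":[0,0,0],"jaw":0}]'
python3 -c "
from h import *
for n in('scene',): cv2.imwrite(f'pics/{n}7.png',ctrl.camera(n))
a=cv2.resize(cv2.imread('pics/scene7.png')[200:380,220:400],None,fx=3,fy=3)
cv2.imwrite('pics/s7z.png',a)
need(.598,.1645,.11,142.1)"
```

```text
time_s: 7.75
tcp_pos: [0.5968, 0.1643, 0.1232]
tool_rot: [-1.021, -2.971, 0.016]
wrist_force: [0.4, -1.1, -22.1]
width: 0.0111
t 7.8 tcp [0.5974 0.1644 0.1244] F [ -3.   -1.5 -12.7] w 0.011 j [ 0.27  0.42 -0.17  0.99 -0.01  0.93]
slide [-0.003  0.004  0.096] ang [-0.004  0.002 -0.   ]
```

View pics/s7z.png

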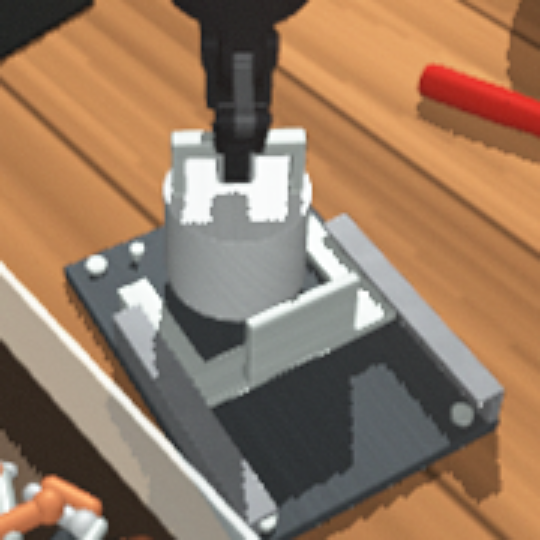

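The cover is coming up with the gripper: the bar went from row 155 to 137, and the fork is still in place. I carry on.

```bash
python3 -m pendant '[{"slide":[0,0,-0.02],"angular":[0,0,0],"jaw":0},{"slide":[0,0,-0.05],"angular":[0,0,0],"jaw":0},{"slide":[0,0,-0.08],"angular":[0,0,0],"jaw":0},{"slide":[0,0,-0.11],"angular":[0,0,0],"jaw":0},{"slide":[0,0,-0.14],"angular":[0,0,0],"jaw":0}]'
python3 -m pendant '[{"slide":[0,0,-0.08],"angular":[0,0,0],"jaw":0},{"slide":[0,0,-0.18],"angular":[0,0,0],"jaw":0},{"slide":[0,0,-0.3],"angular":[0,0,0],"jaw":0},{"slide":[0,0,-0.42],"angular":[0,0,0],"jaw":0},{"slide":[0,0,-0.52],"angular":[0,0,0],"jaw":0}]'
python3 -m pendant '[{"slide":[0,0,-0.1],"angular":[0,0,0],"jaw":0},{"slide":[0,0,-0.16],"angular":[0,0,0],"jaw":0},{"slide":[0,0,-0.2],"angular":[0,0,0],"jaw":0},{"slide":[0,0,-0.2],"angular":[0,0,0],"jaw":0}]'
python3 -c "
from h import *
for n in('scene','top'): cv2.imwrite(f'pics/{n}8.png',ctrl.camera(n))
need(.572,-.202,.26,142.1)"
```

```text
time_s: 8.3
tcp_pos: [0.6001, 0.1654, 0.1492]
tool_rot: [1.019, 2.965, -0.009]
wrist_force: [0.1, 0.5, -1.4]
width: 0.0108
time_s: 8.8
tcp_pos: [0.6012, 0.1664, 0.2313]
tool_rot: [1.017, 2.961, -0.004]
wrist_force: [0.1, 0.4, -2.6]
width: 0.0108
time_s: 9.2
tcp_pos: [0.6015, 0.1668, 0.2628]
tool_rot: [1.017, 2.959, -0.002]
wrist_force: [-0.2, 0.2, -3.8]
width: 0.0107
t 9.3 tcp [0.6007 0.1665 0.2609] F [-0.3 -0.4 -2.1] w 0.0108 j [ 0.27  0.35  0.04  1.26 -0.01  0.94]
slide [-1.359 -2.056  0.02 ] ang [ 0.     0.005 -0.   ]
```

View pics/scene8.png

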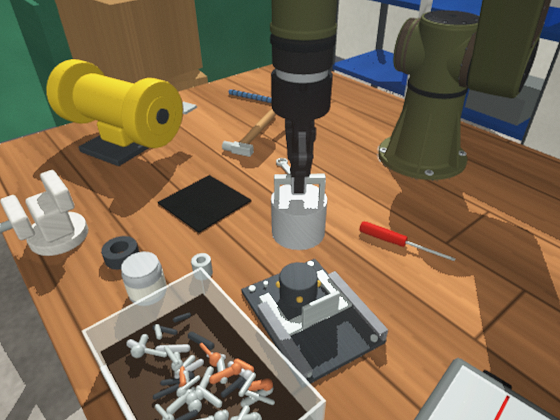

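The cover is up and clear at (299,210), and the bare boss sits in its cradle at (298,285) under the fork. I carry it to the mat.

```bash
python3 -m pendant '[{"slide":[-0.06,-0.09,0],"angular":[0,0,0],"jaw":0},{"slide":[-0.18,-0.27,0],"angular":[0,0,0],"jaw":0},{"slide":[-0.32,-0.48,0],"angular":[0,0,0],"jaw":0},{"slide":[-0.46,-0.69,0],"angular":[0,0,0],"jaw":0},{"slide":[-0.6,-0.9,0],"angular":[0,0,0],"jaw":0}]'
python3 -c "
from h import *
need(.572,-.202,.26,142.1)"
```

```text
time_s: 9.8
tcp_pos: [0.5877, 0.0027, 0.2609]
tool_rot: [1.018, 2.963, -0.006]
wrist_force: [0.2, -0.2, -1.8]
width: 0.0105
t 9.8 tcp [0.5877 0.0027 0.2609] F [ 0.2 -0.2 -1.8] w 0.0105 j [ 0.01  0.28 -0.05  1.23 -0.01  0.67]
slide [-0.756 -1.141  0.014] ang [-0.     0.005 -0.   ]
```

```bash
python3 -m pendant '[{"slide":[-0.14,-0.2,0],"angular":[0,0,0],"jaw":0},{"slide":[-0.28,-0.42,0],"angular":[0,0,0],"jaw":0},{"slide":[-0.42,-0.63,0],"angular":[0,0,0],"jaw":0},{"slide":[-0.56,-0.84,0],"angular":[0,0,0],"jaw":0},{"slide":[-0.66,-1,0],"angular":[0,0,0],"jaw":0}]'
python3 -c "
from h import *
need(.572,-.202,.26,142.1)"
```

```text
time_s: 10.3
tcp_pos: [0.5723, -0.1794, 0.261]
tool_rot: [1.021, 2.963, -0.008]
wrist_force: [0.8, -0.1, -2.7]
width: 0.0109
t 10.3 tcp [ 0.5723 -0.1794  0.261 ] F [ 0.8 -0.1 -2.7] w 0.0109 j [-0.3   0.3  -0.02  1.24 -0.01  0.36]
slide [-0.091 -0.12   0.008] ang [-0.001  0.004 -0.001]
```

```bash
python3 -m pendant '[{"slide":[-0.07,-0.1,0],"angular":[0,0,0],"jaw":0},{"slide":[-0.09,-0.12,0.1],"angular":[0,0.004,0],"jaw":0},{"slide":[-0.09,-0.12,0.3],"angular":[0,0.004,0],"jaw":0},{"slide":[-0.09,-0.12,0.5],"angular":[0,0.004,0],"jaw":0},{"slide":[-0.09,-0.12,0.7],"angular":[0,0.004,0],"jaw":0}]'
python3 -m pendant '[{"slide":[0,0,0.08],"angular":[0,0,0],"jaw":0},{"slide":[0,0,0.1],"angular":[0,0,0],"jaw":0},{"slide":[0,0,0.1],"angular":[0,0,0],"jaw":0}]'
python3 -c "
from h import *
for n in('scene','top'): cv2.imwrite(f'pics/{n}9.png',ctrl.camera(n))
a=cv2.resize(cv2.imread('pics/scene9.png')[100:280,100:320],None,fx=3,fy=3)
cv2.imwrite('pics/s9z.png',a)
need(.572,-.202,.098,142.1)"
```

```text
time_s: 10.8
tcp_pos: [0.5714, -0.2023, 0.1537]
tool_rot: [-1.023, -2.969, 0.003]
wrist_force: [0.2, -0.2, -3.1]
width: 0.0107
time_s: 11.1
tcp_pos: [0.5712, -0.2021, 0.1385]
tool_rot: [-1.022, -2.968, 0.003]
wrist_force: [-0.4, 0.3, -2.8]
width: 0.0107
t 11.2 tcp [ 0.5724 -0.2026  0.1402] F [-0.9 -0.2 -1.1] w 0.0108 j [-0.34  0.38 -0.19  1.   -0.    0.32]
slide [0.005 0.002 0.281] ang [-0.001  0.001 -0.001]
```

View pics/s9z.png

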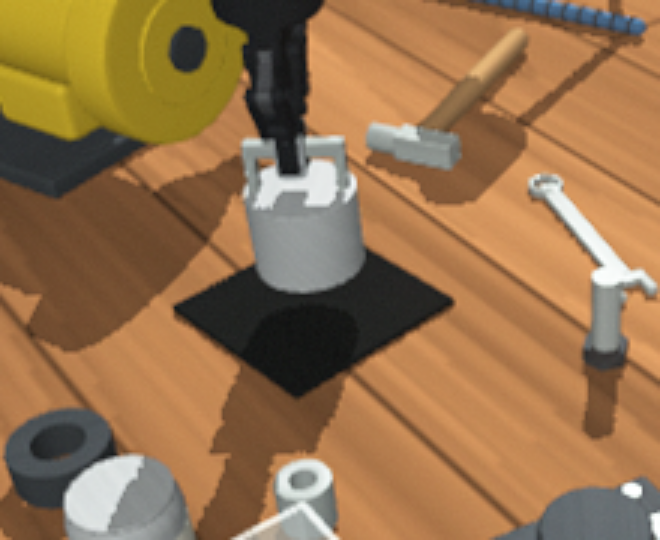

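The cover hangs upright over the mat, with its shadow within the mat and the rim at about (310,280). I lower it slowly.

```bash
python3 -m pendant '[{"slide":[0,0,0.06],"angular":[0,0,0],"jaw":0},{"slide":[0,0,0.12],"angular":[0,0,0],"jaw":0},{"slide":[0,0,0.18],"angular":[0,0,0],"jaw":0},{"slide":[0,0,0.23],"angular":[0,0,0],"jaw":0},{"slide":[0,0,0.25],"angular":[0,0,0],"jaw":0}]'
python3 -m pendant '[{"slide":[0,0,0.01],"angular":[0,0,0],"jaw":0},{"slide":[0,0,0.015],"angular":[0,0,0],"jaw":0},{"slide":[0,0,0.02],"angular":[0,0,0],"jaw":0},{"slide":[0,0,0.02],"angular":[0,0,0],"jaw":0}]'
python3 -m pendant '[{"slide":[0,0,0.01],"angular":[0,0,0],"jaw":0},{"slide":[0,0,0.01],"angular":[0,0,0],"jaw":0}]'
```

```text
time_s: 11.7
tcp_pos: [0.5715, -0.2024, 0.1012]
tool_rot: [-1.023, -2.969, 0.003]
wrist_force: [-0.1, -0.4, -2.1]
width: 0.011
time_s: 12.1
tcp_pos: [0.5717, -0.2024, 0.0984]
tool_rot: [-1.023, -2.969, 0.003]
wrist_force: [-0.9, -0.4, -1.9]
width: 0.0107
time_s: 12.3
tcp_pos: [0.572, -0.2024, 0.098]
tool_rot: [-1.023, -2.97, 0.003]
wrist_force: [-2.3, 1.3, 3.9]
width: 0.0107
```

Contact came at the predicted height of 0.098 m, and the force turned upward. I release, wait, then rise straight up.

```bash
python3 -m pendant '[{"slide":[0,0,0],"angular":[0,0,0],"jaw":0.1},{"slide":[0,0,0],"angular":[0,0,0],"jaw":0.3},{"slide":[0,0,0],"angular":[0,0,0],"jaw":0.6},{"slide":[0,0,0],"angular":[0,0,0],"jaw":1},{"slide":[0,0,0],"angular":[0,0,0],"jaw":1}]'
python3 -m pendant '[{"slide":[0,0,0],"angular":[0,0,0],"jaw":1},{"slide":[0,0,0],"angular":[0,0,0],"jaw":1},{"slide":[0,0,0],"angular":[0,0,0],"jaw":1}]'
python3 -c "
from h import *
for n in('scene',): cv2.imwrite(f'pics/{n}10.png',ctrl.camera(n))
a=cv2.resize(cv2.imread('pics/scene10.png')[100:280,100:320],None,fx=3,fy=3)
cv2.imwrite('pics/s10z.png',a)"
```

```text
time_s: 12.8
tcp_pos: [0.5722, -0.2024, 0.0981]
tool_rot: [1.023, 2.97, -0.002]
wrist_force: [-0.8, -0.1, -0.9]
width: 0.0684
time_s: 13.1
tcp_pos: [0.5722, -0.2024, 0.098]
tool_rot: [1.023, 2.97, -0.002]
wrist_force: [-0.8, 1.0, 0.0]
width: 0.0855
```

View pics/s10z.png

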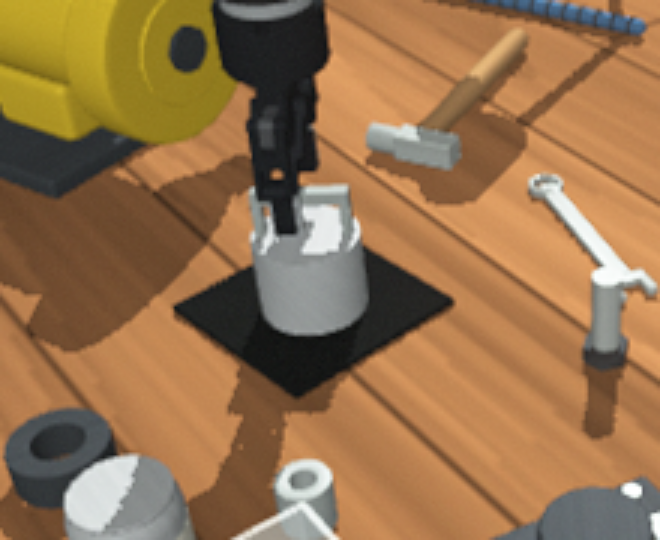

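The cover stands upright in the middle of the mat at (312,280) in the enlargement, and the fingers are open on both sides of the bar.

```bash
python3 -m pendant '[{"slide":[0,0,-0.1],"angular":[0,0,0],"jaw":1},{"slide":[0,0,-0.3],"angular":[0,0,0],"jaw":1},{"slide":[0,0,-0.55],"angular":[0,0,0],"jaw":1},{"slide":[0,0,-0.8],"angular":[0,0,0],"jaw":1},{"slide":[0,0,-1],"angular":[0,0,0],"jaw":1}]'
python3 -m pendant '[{"slide":[0.3,-0.3,0],"angular":[0,0,0],"jaw":1},{"slide":[0.5,-0.5,0],"angular":[0,0,0],"jaw":1},{"slide":[0.7,-0.7,0],"angular":[0,0,0],"jaw":1},{"slide":[0.9,-0.9,0],"angular":[0,0,0],"jaw":1},{"slide":[0.9,-0.9,0],"angular":[0,0,0],"jaw":1}]'
python3 -c "
from h import *
for n in('scene','top'): cv2.imwrite(f'pics/{n}11.png',ctrl.camera(n))
print(ctrl.observe()['wrist_force'])"
```

```text
time_s: 13.65
tcp_pos: [0.5725, -0.2023, 0.2504]
tool_rot: [1.022, 2.969, -0.003]
wrist_force: [0.9, -0.4, -0.5]
width: 0.0851
time_s: 14.15
tcp_pos: [0.3783, -0.2252, 0.2503]
tool_rot: [-1.027, -2.968, 0.003]
wrist_force: [0.5, 0.3, 0.1]
width: 0.0855
[-0.4430735   0.35277279  0.43398435]
```

View pics/scene11.png

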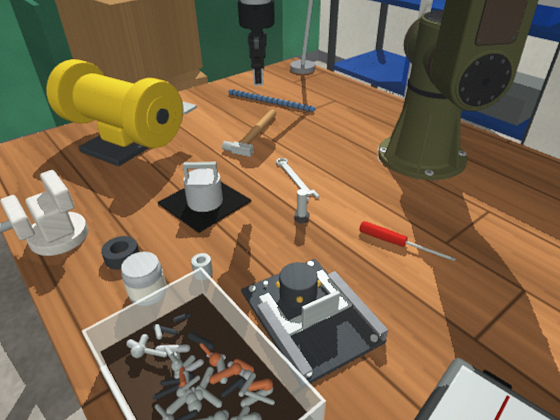

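View pics/top11.png

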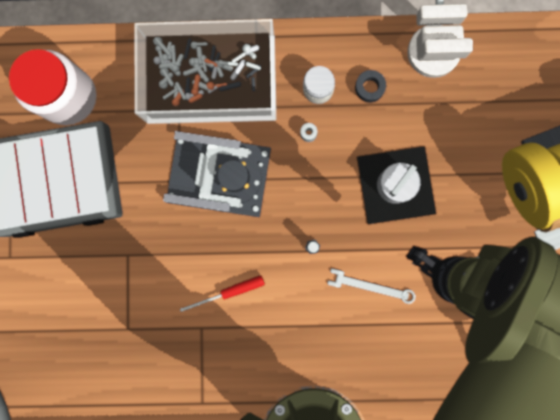

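The cover stands on the mat (top view (400,183)), the bolt is upright (313,246), and the housing and fork are in place (230,175). One last numeric check before handing in.

```bash
python3 -c "
from h import *
t=cv2.imread('pics/top11.png');g=t.min(2);m=np.zeros_like(g);m[150:215,370:430]=(g[150:215,370:430]>120)*255
c=max(cv2.findContours(m,0,2)[0],key=cv2.contourArea);p,r=cv2.minEnclosingCircle(c);print('cover top',ray('top',p,.072)[:2],'mat .572 -.202',r)
cv2.imwrite('pics/t11z.png',cv2.resize(t[115:260,145:345],None,fx=4,fy=4,interpolation=cv2.INTER_CUBIC))"
```

```text
cover top [ 0.56981616 -0.203218  ] mat .572 -.202 20.676734924316406
```

View pics/t11z.png

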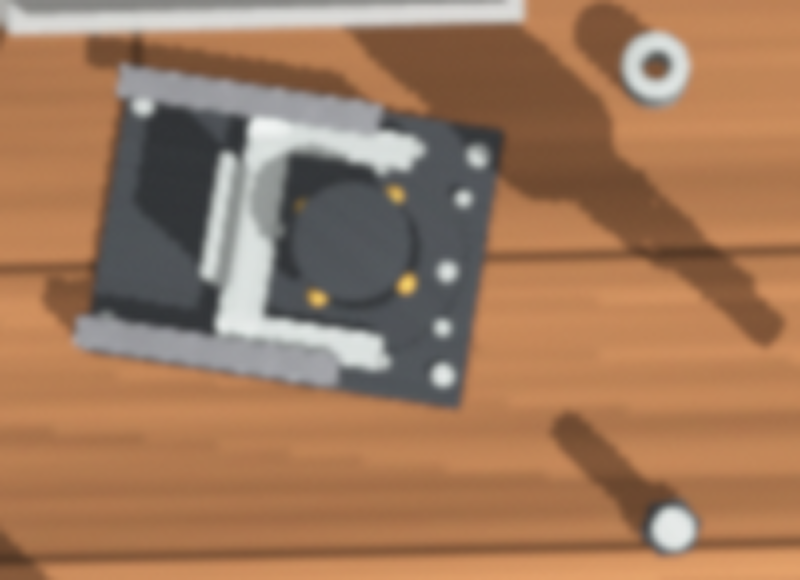

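```bash
python3 -c "
from h import *
print(ray('top',zp('top',352,240),.066)[:2]); print(ctrl.close_job())"
```

```text
[0.59573749 0.16483184]
the job is handed in; nothing more can be done
None
```

The job is handed in at about 14 s of the 61 s allowed; no verdict is reported. I pushed the fork home with the closed fingers, lifted the cover off by its handle, stood it on the mat, released it and moved the arm clear.

- **Fork:** it stopped against its end stop with the push force at 20 N. The images gave 0.079 m of travel by the tab and 0.082–0.084 m by the arms. The arm figures are past the 0.080 m stop, which I put down to measuring error. The enlarged top view after the lift shows the tab in the same place.
- **Cover:** it came off with about 22 N at the wrist, more than the roughly 14.5 N that the pull-off range plus the cover's weight suggests. It touched the mat at the predicted height. It stands upright about 2 mm from the mat's measured centre.
- **Housing:** the boss measures about 1 mm from where I worked out the cradle to be. Its height and tilt I judged only by eye, and it looks level under the fork.
- **Bolt and robot:** the bolt is still standing, and the arm touches nothing, with wrist force at noise level.

No check failed.

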